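# Hold a kiln prop socket-up on the pin gauge

## Robot

A 6-joint arm with a two-finger parallel gripper is mounted at the origin on the work surface. World frame = base frame: x ahead of the robot, y to its left, z up, the work surface at z = 0. Lengths are in m, angles in degrees, forces in N, time in s.
With the tool pointing down it reaches from about 0.4 to 0.825 m from the base axis. Payload 7 kg.
Tool frame: the origin (TCP) lies at the very end of the fingers, on their centre line; the grasp point (between the pads) lies 19 mm behind it; z points along the fingers, y is the line along which they close (so a half turn about z gives the same grasp; the last joint's range is limited). The gripper opens to 88 mm and grips with 3 to 60 N. Pads are 19 mm wide; open, the fingers measure 130 mm over their backs; the gripper's body (78 mm by 193 mm) begins 47 mm behind the grasp point.
Start: joints at [-48.81, 20.546, 0.682, 0, -70.136, -16.507], TCP at [0.282, -0.613, 0.201] pointing down, gripper open.
Joint ranges: [-176.03, 176.03], [-82.01, 121.73], [-58.28, 71.71], [-173.87, 95.51], [-174.79, -0.11], [-173.66, 173.66]. Speed limits (degrees/s): [136.94, 136.94, 172.46, 180, 180, 180].

## Interface

Orientations are given as a 3x3 rotation matrix whose columns are the frame's x, y, z axes.
In Python, from rig import r gives the robot as it stands.
- The arm moves only by the shell command python3 -m pendant 'ROWS' [FORCE]. ROWS is JSON, a list of rows, each a list of 3 entries, a list of its own where there are three numbers: the shift along the tool's x, y, z in units of 50 mm (1.0 is 50 mm), then the turn, a rotation vector about the tool's x, y, z in degrees, then the opening, from 0 (shut) to 1 (fully open). In form: [[[x, y, z], [ax, ay, az], claw], ...]. A call has 1 to 20 rows; each row is the pose to reach, as a shift and turn from the pose commanded when the call began, along the tool's axes at that moment; what a row does not reach only later rows make up. A row lasts 1/8 s, in which the tool goes at most 62.5 mm and 10.7 degrees, less where a joint would pass 70% of its speed; a pose out of reach is approached as far as the arm can. A call with a gripper value outside its range is refused whole. The fingers move at their own pace and stop on an object; FORCE is the grip in N (left out, the last holds). Time passes only in rows, so rows that repeat a pose let the fingers close. It gives the time, the measured TCP pose, the force, the opening and the grip force at its end, in the units of the state.
- r.get_state(): the state, without advancing time (a new reading comes with each control period).
- r.grab_frame(name): name is "side" or "top"; returns the picture (384x512x3 uint8, red, green, blue); there is no depth.
- r.calibration(name): a dict with "K" (3x3 intrinsics, pixels), "origin" and "rotation" of the camera in the world. Camera axes: x right, y up, looking along -z (the intrinsics and any distortion apply to the point x, -y, -z); pixel columns grow to the right and rows downward; lengths in m; the calibration is good to about 2 mm. A picture is of the moment at which its call begins. calibration takes no time and is no camera call.
- r.finish_job(): hands the job in; it is judged then, once.
Trained networks look in the newest picture that a camera, given by its name, has taken for a name from the list of things; names that differ only in an ending like _2 or _b are one class to them, and where a whole thing is asked for, a point or a joint stands for the part that bears it (a point fixed in the world has none). Each returns a list of dicts, best first, with "p" (0 to 1); they miss things now and then, are a little off and sometimes report something else, mostly with a low value. They report only what shows in the picture. A call takes as long as a camera call. They do not tell look-alikes from the thing itself.
- r.regions_of(query, camera): "pixels" (384x512 bool, what is visible of it) and "location" ([column, row] in pixels, amid what is visible of it).
- r.landmark_of(query, camera): "location" ([column, row] in pixels: a listed point, or the origin of a listed thing).
The state is a dict: "time_s": time; "joints": joint angles; "joint_vel": joint speeds; "effort": joint torques, N m; "eef_pos": TCP position; "tcp_rot": TCP orientation; "ft_force": force on the tool from outside, world axes, zero at the start; "torque": the same for the moment, N m; "width": opening from 0.0 (shut) to 1.0 (fully open); "finger_force": force on a finger pad.
Only numpy, scipy, OpenCV 4.12 (cv2) and the standard library are available. Lean on these libraries where they do the work, as an engineer would, in place of code of your own. Each camera call takes 0.05 s, during which the arm holds its last target. There are 200 camera calls.

## Task

The square kiln prop lying on the bench is closed inside by a web, so that it has a blind socket in each end, one deep and one shallow: feel which is which by lowering an end over the gauge's upright sprung pin, which starts to go down once it meets the web. Finish holding the prop upright over the pin with the deeper socket up, its shallow end pressing the pin about halfway down, and keep holding it there: the program ends while the gripper still holds the prop. Leave the other things on the bench where they are.

Things in the scene. Friction and masses are not known exactly. Their poses are not given: they have to be found in the camera images.
- prop: buff square tube 42 x 42 x 70 mm, 0.15 to 0.3 kg, lying on its side. Origin at its centre, 21 mm above the bench; y axis along its length (ends at y = +35, -35 mm). An 8 mm web, fixed at a different place each time, closes its 26 mm square bore: the two socket depths add up to 62 mm, the shallow one 5 to 31 mm. The pose does not tell which end is deeper; within 4 mm either will do
- gauge: pin gauge fixed to the bench: grey base plate 80 x 80 x 16 mm with a dark collar of 28 mm diameter that reaches 32 mm above the bench; the pin stands up out of the collar. Origin at the centre of its underside, z up. It can stand to the left or to the right of the middle, with the prop on the other side
- pin_tip (a point): centre of the flat top of the gauge's upright steel pin, 10 mm in diameter; 88 mm above the bench when free; moves down with the pin
- gauge_pin (a joint): how far the pin is pushed down, in m: 0 free, 0.022 at its stop. Sprung: about 2 N to start it moving, 0.25 N more for each mm, 7.5 N at the stop; springs back when released
- rib: flat wooden potter's rib 95 x 45 x 8 mm, lying on the bench between the prop and the gauge; origin at the centre of its underside; not part of the job, leave it
- stub: small solid square ceramic stub 32 x 32 x 26 mm high; origin at the centre of its underside; not part of the job, leave it
- trimmer: loop trimming tool lying on the bench, wooden handle 120 mm long and 14 mm thick, wire loop beyond it, 165 mm in all, 14 mm high; origin under the middle of the handle; not part of the job, leave it
- cup: small dark green glazed cup, 66 mm wide, 55 mm high; origin at the centre of its underside; not part of the job, leave it
- jar: small clay-coloured jar with a white cap, 60 mm wide, 75 mm high; origin at the centre of its underside; not part of the job, leave it
- batblock: flat plaster block 60 x 90 x 20 mm high; origin at the centre of its underside; not part of the job, leave it
Mind the look-alikes: they are no part of the job. Leave any blue or purple look-alike of the prop alone. What is shaped like the gauge but blue is not meant.

How it is judged:
By the outcome, as a careful person would: the job done as asked, in the order asked, and still so for the second after the job is handed in, while the arm keeps its last pose, push and grip.
It also fails if it takes over 72 s, if anything falls off the work surface, if the arm or the gripper's body presses on something with over 40 N, if the wrist force passes 120 N, or if a joint passes its speed limit or range.

## Working session

There is one attempt and no reset: what is moved stays moved. The work goes in short steps, Python scripts to look and compute and a shell command to move; the robot and the scene stay as the last step left them, time stands still between calls to the robot, and variables do not carry over. Pictures are saved under pics/ and viewed, at most 10 in all, crops included, and the job is handed in when it is done.

```bash
mkdir -p pics; cat > h.py <<'E'
import numpy as np, cv2
from rig import r
def ray(cam,px):
    c=r.calibration(cam);K=np.array(c["K"]);
    d=np.linalg.inv(K)@[px[0],px[1],1.]
    d=np.array(c["rotation"])@[d[0],-d[1],-d[2]]
    return np.array(c["origin"]),d
def at(cam,px,z):
    o,d=ray(cam,px);return o+d*(z-o[2])/d[2]
def proj(cam,p):
    c=r.calibration(cam);q=np.array(c["rotation"]).T@(np.array(p)-c["origin"])
    q=np.array(c["K"])@[q[0],-q[1],-q[2]];return q[:2]/q[2]
def save(cam,n):
    im=np.array(r.grab_frame(cam));cv2.imwrite("pics/"+n,im[:,:,::-1]);return im
E
python3 - <<'E'
from h import *
a=save("top","a.png");b=save("side","b.png")
cv2.imwrite("pics/ab.png",cv2.resize(np.hstack([a,b])[:,:,::-1],(800,300)))
for c in("top","side"):
    print(c,r.calibration(c))
    for n,z in(("prop",.021),("gauge",0),("pin_tip",.088),("rib",0)):
        for d in r.landmark_of(n,c)[:3]: print(n,round(d["p"],2),np.round(d["location"]),np.round(at(c,d["location"],z),3))
s=r.get_state();print(s)
E
```

```text
top {'K': array([[376.93285736,   0.        , 254.47768478],
       [  0.        , 376.93285736, 188.09714212],
       [  0.        ,   0.        ,   1.        ]]), 'origin': array([0.3681868 , 0.04728625, 1.01820072]), 'rotation': array([[ 0.10591356,  0.96919546, -0.22235662],
       [-0.99435527,  0.10465035, -0.0174902 ],
       [ 0.00631828,  0.22295393,  0.97480851]])}
prop 0.9 [217. 197.] [0.56  0.164 0.021]
prop 0.89 [221. 274.] [0.36  0.126 0.021]
prop 0.7 [189. 232.] [0.458 0.224 0.021]
gauge 0.82 [344. 241.] [ 0.481 -0.189  0.   ]
gauge 0.8 [396. 225.] [ 0.539 -0.327  0.   ]
pin_tip 0.6 [351. 234.] [ 0.491 -0.185  0.088]
pin_tip 0.39 [406. 224.] [ 0.531 -0.319  0.088]
rib 0.74 [271. 242.] [0.457 0.005 0.   ]
side {'K': array([[482.61842243,   0.        , 260.79527446],
       [  0.        , 482.61842243, 193.3044128 ],
       [  0.        ,   0.        ,   1.        ]]), 'origin': array([-0.00135873,  0.66935958,  0.87814852]), 'rotation': array([[-0.71313961,  0.50035404, -0.49099667],
       [-0.70074626, -0.48915875,  0.51930569],
       [ 0.01966138,  0.71440154,  0.69
[... 457 characters left out ...]
3,
       -7.01371546e+01, -1.65075252e+01]), 'joint_vel': array([ 0.0195351 , -0.02618926,  0.08159748, -0.05552428,  0.01136043,
       -0.03894435]), 'effort': array([ 8.36024337e-04, -5.81798995e+01,  2.93070209e+01,  6.99717566e+00,
        1.19853017e-02, -2.01881988e-05]), 'eef_pos': array([ 0.28182349, -0.61329223,  0.20071962]), 'tcp_rot': array([[-9.08649144e-01, -4.17560452e-01, -4.98931369e-05],
       [-4.17560455e-01,  9.08649140e-01,  8.66938868e-05],
       [ 9.13541737e-06,  9.96077270e-05, -9.99999995e-01]]), 'ft_force': array([ 1.08727479, -0.05412597, -0.02097432]), 'torque': array([ 0.03216324,  0.00302067, -0.05139424]), 'finger_force': 0.0, 'width': 1.0016564183396528}
```

View pics/a.png

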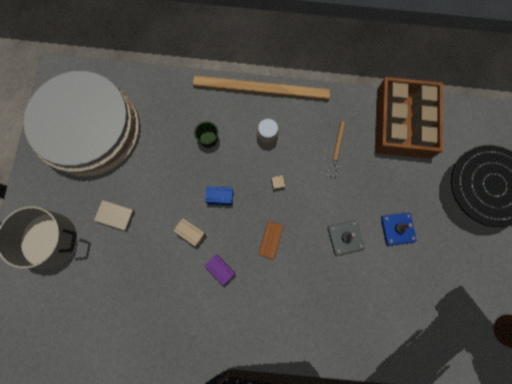

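View pics/b.png

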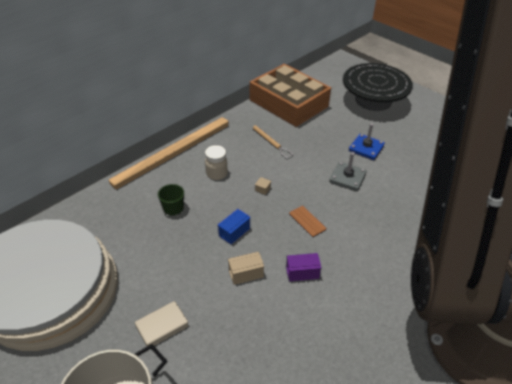

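```bash
python3 - <<'E'
from h import *
from scipy.optimize import minimize
s=r.get_state();print(s["time_s"])
ms={}
for c in("top","side"):
    r.grab_frame(c)
    for d in r.regions_of("prop",c):
        p=at(c,d["location"],.021)
        if abs(p[0]-.458)+abs(p[1]-.222)<.04: ms[c]=d["pixels"]; print(c,d["p"],d["pixels"].sum(),p)
B=np.array([[x,y,z] for x in(-.021,.021) for y in(-.035,.035) for z in(0,.042)])
def cost(v):
    t=0
    for c,m in ms.items():
        R=np.array([[np.cos(v[2]),-np.sin(v[2]),0],[np.sin(v[2]),np.cos(v[2]),0],[0,0,1]])
        P=(R@B.T).T+[v[0],v[1],0]
        q=np.array([proj(c,p) for p in P])*16
        im=np.zeros(m.shape,np.uint8);cv2.fillConvexPoly(im,cv2.convexHull(q.astype(np.int32)),1,shift=4)
        t+=1-(im.astype(bool)&m).sum()/(im.astype(bool)|m).sum()
    return t
best=min((minimize(cost,[.458,.221,a],method="Nelder-Mead",options=dict(initial_simplex=[[.458,.221,a],[.466,.221,a],[.458,.229,a],[.458,.221,a+.3]])) for a in np.arange(0,np.pi,.3)),key=lambda o:o.fun)
print("prop x y yaw(deg of local x)",best.x[:2],np.degrees(best.x[2]),best.fun)
E
```

```text
0.5
top 0.56 511 [0.44630778 0.22531806 0.021     ]
side 0.69 893 [0.46053217 0.22798203 0.021     ]Traceback (most recent call last):
  File "<stdin>", line 20, in <module>
  File "<stdin>", line 20, in <genexpr>
    res = _minimize_neldermead(fun, x0, args, callback, bounds=bounds,
                               **options)
    fxr = func(xr)
    fx = function(np.copy(x), *(wrapper_args + args))
  File "<stdin>", line 16, in cost
  File "h.py", line 11, in proj
    c=r.calibration(cam);q=np.array(c["rotation"]).T@(np.array(p)-c["origin"])
ValueError: time passes only in moves, steps and waits
```

```bash
cat > h.py <<'E'
import numpy as np, cv2
from rig import r
from functools import lru_cache
from scipy.optimize import minimize
cal=lru_cache(None)(lambda cam:{k:np.array(v) for k,v in r.calibration(cam).items()})
def at(cam,px,z):
    c=cal(cam);d=np.linalg.inv(c["K"])@[px[0],px[1],1.]
    d=c["rotation"]@[d[0],-d[1],-d[2]];o=c["origin"]
    return o+d*(z-o[2])/d[2]
def proj(cam,P):
    c=cal(cam);q=(np.atleast_2d(P)-c["origin"])@c["rotation"]*[1,-1,-1]@c["K"].T
    return q[:,:2]/q[:,2:]
def save(cam,n):
    im=np.array(r.grab_frame(cam));cv2.imwrite("pics/"+n,im[:,:,::-1]);return im
B=np.array([[x,y,z] for x in(-.021,.021) for y in(-.035,.035) for z in(0,.042)])
def cost(v,ms):
    t=0;a=v[2]
    R=np.array([[np.cos(a),-np.sin(a),0],[np.sin(a),np.cos(a),0],[0,0,1]])
    for c,m in ms.items():
        q=proj(c,B@R.T+[v[0],v[1],0])*16
        im=np.zeros(m.shape,np.uint8);cv2.fillConvexPoly(im,cv2.convexHull(q.astype(np.int32)),1,shift=4)
        t+=1-(im.astype(bool)&m).sum()/(im.astype(bool)|m).sum()
    return t
def fit(ms,x,y):
    f=lambda a:minimize(cost,[x,y,a],(ms,),method="Nelder-Mead",options=dict(initial_simplex=[[x,y,a],[x+.008,y,a],[x,y+.008,a],[x,y,a+.3]]))
    return min(map(f,np.arange(0,np.pi,.3)),key=lambda o:o.fun)
E
python3 - <<'E'
from h import *
im={c:save(c,f"c_{c}.png") for c in("top","side")}
ms={}
for c in im:
    hsv=cv2.cvtColor(im[c],cv2.COLOR_RGB2HSV)
    u,v=proj(c,[.458,.221,.021])[0].astype(int)
    print(c,u,v,im[c][v,u],hsv[v,u])
    m=((hsv[...,0]>8)&(hsv[...,0]<25)&(hsv[...,1]>60)&(hsv[...,2]>60)).astype(np.uint8)
    n,L,S,C=cv2.connectedComponentsWithStats(m)
    k=L[v,u];ms[c]=L==k;print(k,S[k])
for g in(ms,{"top":ms["top"]},{"side":ms["side"]}):
    b=fit(g,.458,.221);print(b.x[:2].round(4),np.degrees(b.x[2]),b.fun)
E
```

```text
top 190 232 [163 146 121] [ 18  66 163]
27 [175 219  29  27 434]
side 246 267 [169 149 121] [ 18  72 169]
7 [229 253  34  31 796]
[0.457  0.2223] 152.09771920506535 0.31487232574189095
[0.4571 0.2224] 151.7118524281438 0.1337325349301397
[0.4611 0.2232] -39.29114625927715 0.15064102564102566
```

```bash
python3 - <<'E'
from h import *
ms={}
for c in("top","side"):
    im=cv2.imread(f"pics/c_{c}.png");h=cv2.cvtColor(im,cv2.COLOR_BGR2HSV)
    u,v=proj(c,[.458,.221,.021])[0].astype(int)
    m=((h[...,0]>8)&(h[...,0]<28)&(h[...,1]>35)).astype(np.uint8)
    n,L,S,C=cv2.connectedComponentsWithStats(m);ms[c]=L==L[v,u];print(S[L[v,u]])
    if c=="side": 
        k=im.copy();k[ms[c]]=(0,0,255);cv2.imwrite("pics/m.png",cv2.resize(np.hstack([im[230:310,200:300],k[230:310,200:300]]),(800,320)))
for g in(ms,{"top":ms["top"]},{"side":ms["side"]}):
    b=fit(g,.458,.221);print(b.x[:2].round(4),np.degrees(b.x[2]),b.fun)
E
```

```text
[173 218  32  29 515]
[228 252  36  33 908]
[0.4585 0.2231] 150.74327603897152 0.11281873993695601
[0.4579 0.2232] 152.18661145852508 0.03195488721804507
[0.4606 0.2229] 149.51674303744645 0.055208333333333304
```

View pics/m.png

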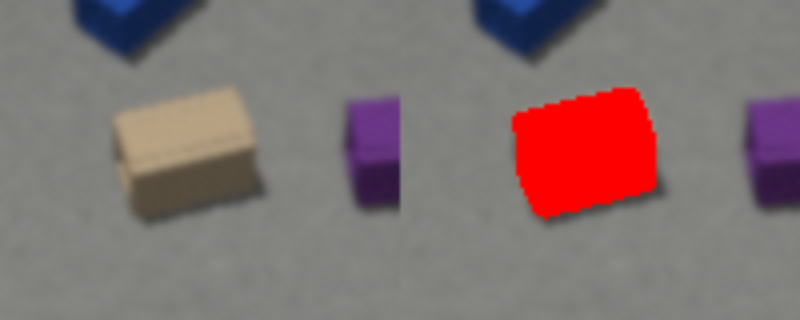

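```bash
cat >> h.py <<'E'
from scipy.spatial.transform import Rotation as Ro
def go(*targets):
    s=r.get_state();R=s["tcp_rot"]
    for p in targets: print("shift",(R.T@(np.array(p)-s["eef_pos"])/.05).round(3))
def turn(Rt):
    R=r.get_state()["tcp_rot"];print("turn",Ro.from_matrix(R.T@Rt).as_rotvec(True).round(1))
def down(yaw):
    a=np.radians(yaw);y=np.array([np.cos(a),np.sin(a),0]);z=np.array([0,0,-1.]);return np.c_[np.cross(y,z),y,z]
E
python3 - <<'E'
from h import *
go([.54,-.22,.2],[.459,.223,.12]);turn(down(151))
E
```

```text
shift [-7.976  4.992  0.016]
shift [-10.204  13.719   1.616]
turn [ -0.    0.  -36.3]
```

```bash
python3 -m pendant '[[[-1.2,0.7,0],[0,0,0],0.8],[[-2.3,1.4,0],[0,0,0],0.8],[[-3.4,2.1,0],[0,0,-5],0.8],[[-4.5,2.8,0],[0,0,-10],0.8],[[-5.6,3.5,0],[0,0,-15],0.8],[[-6.8,4.2,0],[0,0,-20],0.8],[[-7.98,5,0],[0,0,-25],0.8],[[-8.3,6.2,0.3],[0,0,-30],0.8],[[-8.6,7.4,0.5],[0,0,-36.3],0.8],[[-8.9,8.6,0.7],[0,0,-36.3],0.8],[[-9.2,9.8,0.9],[0,0,-36.3],0.8],[[-9.5,11,1.1],[0,0,-36.3],0.8],[[-9.8,12.2,1.4],[0,0,-36.3],0.8],[[-10.2,13.72,1.6],[0,0,-36.3],0.8],[[-10.2,13.72,1.6],[0,0,-36.3],0.8],[[-10.2,13.72,1.6],[0,0,-36.3],0.8],[[-10.2,13.72,1.6],[0,0,-36.3],0.8],[[-10.2,13.72,1.6],[0,0,-36.3],0.8]]' 30
python3 - <<'E'
from h import *
print(r.get_state()["joints"].round(1));go([.459,.223,.006]);turn(down(151))
E
```

```text
time_s: 3.05
eef_pos: [0.459, 0.2221, 0.121]
tcp_rot: [[-0.486, -0.874, 0.0], [-0.874, 0.486, 0.0], [-0.0, -0.0, -1.0]]
ft_force: [0.4, 0.2, 0.8]
width: 0.804
finger_force: 0.0
[ 47.9   9.  -26.3   0.  -54.6 -77. ]
shift [-0.014  0.009  2.3  ]
turn [-0.   0.  -0.1]
```

```bash
python3 -m pendant '[[[0,0,0.8],[0,0,0],0.8],[[0,0,1.4],[0,0,0],0.8],[[0,0,1.8],[0,0,0],0.8],[[0,0,2.1],[0,0,0],0.8],[[0,0,2.3],[0,0,0],0.8],[[0,0,2.3],[0,0,0],0.8],[[0,0,2.3],[0,0,0],0.3],[[0,0,2.3],[0,0,0],0.3],[[0,0,2.3],[0,0,0],0.3],[[0,0,2.3],[0,0,0],0.3],[[0,0,2.3],[0,0,0],0.3],[[0,0,2.3],[0,0,0],0.3]]' 35
python3 - <<'E'
from h import *
save("side","d.png")
im=cv2.imread("pics/d.png");cv2.imwrite("pics/d2.png",cv2.resize(im[150:330,140:380],(720,540)))
E
```

```text
time_s: 4.55
eef_pos: [0.4589, 0.2232, 0.0061]
tcp_rot: [[-0.485, -0.875, 0.0], [-0.875, 0.485, 0.0], [-0.001, -0.0, -1.0]]
ft_force: [-2.6, 1.3, 6.1]
width: 0.475
finger_force: 34.9
```

View pics/d2.png

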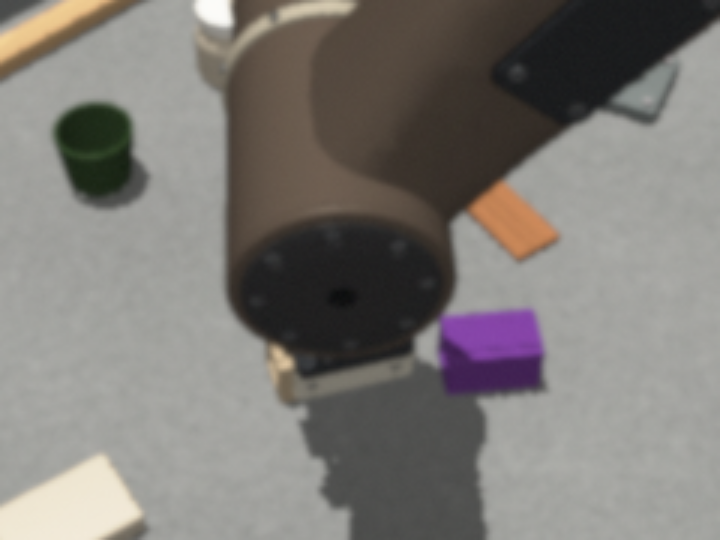

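```bash
python3 - <<'E'
from h import *
t=cv2.imread("pics/c_top.png")[210:270,310:390];s=cv2.imread("pics/c_side.png")[140:200,315:395]
cv2.imwrite("pics/g.png",np.vstack([cv2.resize(k,None,fx=5,fy=5,interpolation=cv2.INTER_CUBIC) for k in(t,s)]))
E
python3 -m pendant '[[[0,0,-0.6],[0,0,0],0.3],[[0,0,-1.5],[0,0,0],0.3],[[0,0,-2.5],[0,0,0],0.3],[[0,0,-3.5],[0,0,0],0.3],[[0,0,-4.9],[0,0,0],0.3],[[0,0,-4.9],[0,0,0],0.3]]'
```

```text
time_s: 5.35
eef_pos: [0.4605, 0.2242, 0.2553]
tcp_rot: [[-0.485, -0.875, 0.006], [-0.875, 0.485, 0.005], [-0.007, -0.003, -1.0]]
ft_force: [1.0, 0.1, -1.4]
width: 0.477
finger_force: 34.9
```

View pics/g.png

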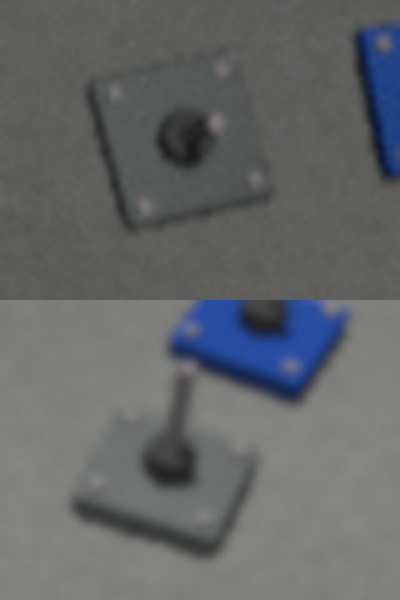

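```bash
python3 - <<'E'
from h import *
for c,t,b in(("top",(353.4,234.4),(346.8,237.2)),("side",(352,153.6),(348.6,173.4))): print(at(c,t,.088).round(4),at(c,b,.017).round(4))
for c,px in(("top",(268,128)),("side",(216,153))): print("jar",at(c,px,.075).round(3))
E
python3 -m pendant '[[[0.3,-0.2,0],[0,10,0],0.3],[[0.9,-0.6,0],[0,20,0],0.3],[[1.6,-1,0],[0,30,0],0.3],[[2.3,-1.45,0],[0,40,0],0.3],[[3,-1.9,0],[0,50,0],0.3],[[3.7,-2.3,0],[0,60,0],0.3],[[4.4,-2.75,0],[0,70,0],0.3],[[5.1,-3.2,0],[0,80,0],0.3],[[5.8,-3.6,0],[0,90,0],0.3],[[6.5,-4.1,0],[0,90,0],0.3],[[7.2,-4.5,0],[0,90,0],0.3],[[7.2,-4.5,0],[0,90,0],0.3],[[7.2,-4.5,0],[0,90,0],0.3],[[7.2,-4.5,0],[0,90,0],0.3]]'
python3 - <<'E'
from h import *
print(r.get_state()["joints"].round(1))
save("side","e.png")
E
```

```text
[ 0.4901 -0.191   0.088 ] [ 0.4901 -0.1921  0.017 ]
[ 0.4916 -0.189   0.088 ] [ 0.4921 -0.1925  0.017 ]
jar [0.751 0.046 0.075]
jar [0.748 0.05  0.075]
time_s: 7.1
eef_pos: [0.4813, -0.2003, 0.2504]
tcp_rot: [[-0.0, -0.875, -0.484], [-0.0, 0.484, -0.875], [1.0, 0.0, -0.0]]
ft_force: [0.4, 0.6, -1.6]
width: 0.476
finger_force: 34.9
[  25.4   42.3  -27.1   37.4 -106.6  -77.7]
```

View pics/e.png

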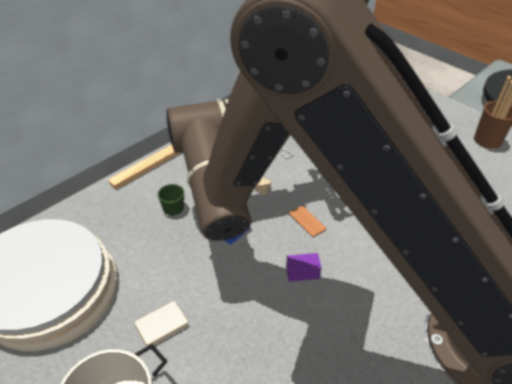

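```bash
python3 - <<'E'
from h import *
save("top","f.png")
for z in(.15,.25,.35): print(at("side",(225,225),z).round(2),at("side",(195,120),z).round(2))
E
```

```text
[0.5  0.25 0.15] [0.81 0.06 0.15]
[0.43 0.3  0.25] [0.7  0.14 0.25]
[0.36 0.36 0.35] [0.59 0.23 0.35]
```

View pics/f.png

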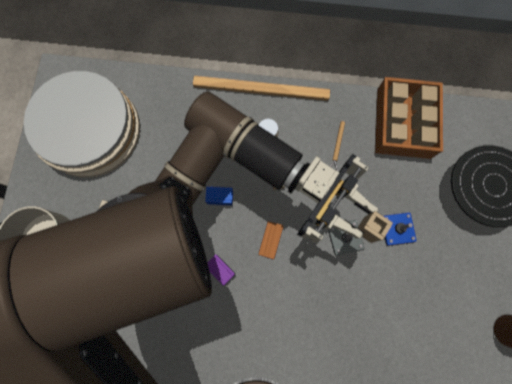

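```bash
python3 - <<'E'
from h import *
for px in((203,100),(205,118),(190,115),(265,150),(322,178)): print(px,at("top",px,.25).round(3),at("top",px,.30).round(3))
for px in((168,182),(178,175),(205,135)): print(px,*[at("top",px,z).round(2) for z in (.25,.35,.45)])
print("cup",at("top",(206,134),.055).round(3),at("side",(172,192),.055).round(3))
E
```

```text
(203, 100) [0.73  0.195 0.25 ] [0.706 0.186 0.3  ]
(205, 118) [0.688 0.185 0.25 ] [0.667 0.176 0.3  ]
(190, 115) [0.691 0.219 0.25 ] [0.67  0.207 0.3  ]
(265, 150) [0.629 0.048 0.25 ] [0.612 0.048 0.3  ]
(322, 178) [ 0.58  -0.078  0.25 ] [ 0.567 -0.07   0.3  ]
(168, 182) [0.54 0.24 0.25] [0.52 0.22 0.35] [0.49 0.19 0.45]
(178, 175) [0.55 0.22 0.25] [0.53 0.2  0.35] [0.51 0.18 0.45]
(205, 135) [0.65 0.18 0.25] [0.61 0.16 0.35] [0.58 0.15 0.45]
cup [0.723 0.211 0.055] [0.731 0.21  0.055]
```

```bash
cat > k.py <<'E'
import numpy as np
from scipy.optimize import least_squares
from scipy.spatial.transform import Rotation as Ro
P0=[.2,.597,.465,.192,.402]
def fk(q,P=P0):
    h,L1,L2,d,L6=P;q1,q2,q3,q4,q5,q6=np.radians(q)
    er=np.array([np.cos(q1),np.sin(q1),0]);l=np.array([np.sin(q1),-np.cos(q1),0]);Z=np.array([0,0,1.]);p=q2-q3
    f=np.cos(p)*er-np.sin(p)*Z;n=np.sin(p)*er+np.cos(p)*Z
    El=h*Z+L1*(np.sin(q2)*er+np.cos(q2)*Z);W=El+L2*f
    a=l*np.cos(q4)+n*np.sin(q4);b=-n*np.cos(q4)+l*np.sin(q4);t=f*np.cos(-q5)+b*np.sin(-q5)
    E=W+d*a;y=Ro.from_rotvec(-t*q6).apply(np.cross(t,a))
    return dict(tcp=E+L6*t,R=np.c_[np.cross(y,t),y,t],El=El,W=W,E=E,f=f)
lo=[-176,-82,-58.2,-173.8,-174.7,-.2+-173];LO=np.array([-176,-82,-58.2,-173.8,-174.7,-173.6]);HI=np.array([176,121.7,71.7,95.5,-.2,173.6])
def ik(pos,R,P=P0,n=40,seed=0):
    g=np.random.default_rng(seed);out=[]
    f=lambda q:np.r_[(fk(q,P)["tcp"]-pos)*10,(fk(q,P)["R"]-R).ravel()]
    for _ in range(n):
        o=least_squares(f,g.uniform(LO+1,HI-1),bounds=(LO,HI),x_scale=50)
        if o.cost<1e-5 and not any(np.abs(o.x-s).max()<2 for s in out): out.append(o.x)
    return out
def pose(G,alpha,xup,zc,back=.015):
    a=np.radians(alpha);t=np.array([np.cos(a),np.sin(a),0]);x=np.array([0,0,float(xup)])
    return np.array([G[0],G[1],zc])+back*t,np.c_[x,np.cross(t,x),t]
D=[([-48.8114,20.5482,.68,0,-70.137,-16.5075],[.28182,-.61329,.2007]),([47.9,9,-26.3,0,-54.6,-77],[.459,.2221,.121]),([25.4,42.3,-27.1,37.4,-106.6,-77.7],[.4813,-.2003,.2504])]
E
python3 - <<'E'
from k import *
o=least_squares(lambda P:np.concatenate([fk(q,P)["tcp"]-x for q,x in D]),P0);print(o.x.round(4),np.abs(o.fun).max())
print(fk(D[2][0])["R"].round(2))
P=o.x
for al in(30,40,50,60):
  for xu in(1,-1):
    for zc in(.09,):
      for q in ik(*pose((.491,-.191),al,xu,zc),P):
        k=fk(q,P);print(al,xu,q.round(0),"W",k["W"].round(2),"E",k["E"].round(2),"El",k["El"].round(2),"cap",(k["W"]+.06*k["f"]).round(2))
E
```

```text
[0.1977 0.6022 0.4631 0.1917 0.4038] 0.0002793934888183358
[[-0.   -0.87 -0.48]
 [-0.    0.48 -0.87]
 [ 1.   -0.   -0.  ]]
30 1 [ -66.   49.  -23.  -85.  -92. -107.] W [ 0.25 -0.54  0.15] E [ 0.15 -0.39  0.09] El [ 0.19 -0.42  0.59] cap [ 0.25 -0.56  0.09]
30 -1 [-66.  49. -23. -85. -92.  73.] W [ 0.25 -0.54  0.15] E [ 0.15 -0.39  0.09] El [ 0.19 -0.42  0.59] cap [ 0.25 -0.56  0.09]
40 1 [ -62.   49.  -16.  -79.  -95. -114.] W [ 0.31 -0.57  0.17] E [ 0.19 -0.44  0.09] El [ 0.21 -0.4   0.59] cap [ 0.32 -0.6   0.11]
40 -1 [-62.  49. -16. -79. -95.  66.] W [ 0.31 -0.57  0.17] E [ 0.19 -0.44  0.09] El [ 0.21 -0.4   0.59] cap [ 0.32 -0.6   0.11]
50 1 [ -58.   50.   -9.  -74.  -99. -120.] W [ 0.37 -0.6   0.18] E [ 0.24 -0.49  0.09] El [ 0.24 -0.39  0.58] cap [ 0.39 -0.62  0.13]
50 -1 [-58.  50.  -9. -74. -99.  60.] W [ 0.37 -0.6   0.18] E [ 0.24 -0.49  0.09] El [ 0.24 -0.39  0.58] cap [ 0.39 -0.62  0.13]
60 1 [ -54.   52.   -2.  -70. -104. -124.] W [ 0.43 -0.61  0.2 ] E [ 0.3  -0.53  0.09] El [ 0.28 -0.38  0.57] cap [ 0.46 -0.64  0.15]
60 -1 [ -54.   52.   -2.  -70. -104.   56.] W [ 0.43 -0.61  0.2 ] E [ 0.3  -0.53  0.09] El [ 0.28 -0.38  0.57] cap [ 0.46 -0.64  0.15]
```

```bash
python3 - <<'E'
from h import *
print("pot base",at("side",(490,140),0).round(3),"rim",[at("side",(497,105),z).round(3) for z in(.08,.1,.12)],"brush top",[at("side",(505,78),z).round(3) for z in(.15,.2)])
print("pot top cam",[at("top",(508,330),z).round(3) for z in(.05,.1)])
print("turntable",at("top",(490,185),.06).round(3),at("top",(452,185),.06).round(3))
from k import *
s=r.get_state()
for al in(40,45,50):
    q=[ik(*pose((.491,-.191),al,x,z),n=15) for x,z in((1,.16),(-1,.16))];print(al,[i[0].round(0) for i in q])
E
```

```text
pot base [ 0.297 -0.632  0.   ] rim [array([ 0.332, -0.689,  0.08 ]), array([ 0.324, -0.655,  0.1  ]), array([ 0.315, -0.621,  0.12 ])] brush top [array([ 0.349, -0.721,  0.15 ]), array([ 0.325, -0.626,  0.2  ])]
pot top cam [array([ 0.303, -0.587,  0.05 ]), array([ 0.306, -0.554,  0.1  ])]
turntable [ 0.661 -0.549  0.06 ] [ 0.651 -0.449  0.06 ]
40 [array([ -62.,   41.,  -17.,  -80.,  -96., -122.]), array([-62.,  41., -17., -80., -96.,  58.])]
45 [array([ -60.,   41.,  -13.,  -77.,  -99., -124.]), array([-60.,  41., -13., -77., -99.,  56.])]
50 [array([ -58.,   42.,  -10.,  -75., -101., -127.]), array([ -58.,   42.,  -10.,  -75., -101.,   53.])]
```

```bash
python3 - <<'E'
from h import *
from k import *
P=[0.1977,0.6022,0.4631,0.1917,0.4038]
k=fk(D[2][0],P)
for c in(0,.03,.05,.07,.09): print(c,proj("side",k["W"]+c*k["f"]).round(0))
print("E",proj("side",k["E"]).round(),proj("top",k["E"]).round(),"W",proj("top",k["W"]).round(), "a5 tip",proj("top",k["E"]+.05*(k["E"]-k["W"])/.192).round(),"t back",proj("top",k["E"]-.05*k["R"][:,2]).round())
pot=np.array([.29,-.635])
for al in(-10,0,10,20,30,60,65):
  for q in ik(*pose((.491,-.191),al,1,.088),P,n=15)[:2]:
    k=fk(q,P);print(al,q.round(0),"W",k["W"].round(3),"E",k["E"].round(2),"El",k["El"].round(2),"f",k["f"].round(2),"potW",np.hypot(*(k["W"][:2]-pot)).round(3),"potE",np.hypot(*(k["E"][:2]-pot)).round(3))
E
```

```text
0 [[219. 199.]]
0.03 [[214. 208.]]
0.05 [[212. 214.]]
0.07 [[209. 219.]]
0.09 [[206. 224.]]
E [[199. 127.]] [[219. 124.]] W [[170. 197.]] a5 tip [[232. 105.]] t back [[201. 112.]]
-10 [ -73.   79.  -53. -111. -107.  -52.] W [ 0.082 -0.272 -0.031] E [ 0.11 -0.12  0.09] El [ 0.17 -0.57  0.32] f [-0.19  0.63 -0.75] potW 0.419 potE 0.543
0 [ -75.   64.  -46. -105.  -95.  -71.] W [ 0.102 -0.372  0.026] E [ 0.1  -0.19  0.09] El [ 0.14 -0.52  0.46] f [-0.09  0.32 -0.94] potW 0.323 potE 0.482
10 [-72.  55. -38. -98. -90. -87.] W [ 0.141 -0.447  0.077] E [ 0.11 -0.26  0.09] El [ 0.15 -0.47  0.54] f [-0.02  0.06 -1.  ] potW 0.24 potE 0.418
20 [-69.  51. -30. -91. -90. -98.] W [ 0.191 -0.502  0.116] E [ 0.13 -0.32  0.09] El [ 0.17 -0.44  0.57] f [ 0.05 -0.14 -0.99] potW 0.166 potE 0.352
30 [ -66.   50.  -23.  -85.  -92. -107.] W [ 0.246 -0.544  0.145] E [ 0.15 -0.39  0.09] El [ 0.19 -0.42  0.59] f [ 0.12 -0.27 -0.95] potW 0.101 potE 0.284
60 [ -54.   52.   -2.  -70. -104. -124.] W [ 0.435 -0.608  0.194] E [ 0.3  -0.53  0.09] El [ 0.28 -0.39  0.57] f [ 0.34 -0.48 -0.81] potW 0.148 potE 0.107
65 [ -52.   53.    1.  -68. -107. -125.] W [ 0.469 -0.61   0.199] E [ 0.33 -0.54  0.09] El [ 0.29 -0.38  0.56] f [ 0.38 -0.49 -0.78] potW 0.18 potE 0.099
```

```bash
cat > path.py <<'E'
from h import *
from k import *
P=[0.1977,0.6022,0.4631,0.1917,0.4038]
def track(p0,R0,q,p1,R1,n=10):
    rv=Ro.from_matrix(R0.T@R1).as_rotvec(True)
    print("total shift",(R0.T@(p1-p0)/.05).round(2),"turn",rv.round(1))
    for i in range(1,n+1):
        p=p0+(p1-p0)*i/n;R=R0@Ro.from_rotvec(rv*i/n,degrees=True).as_matrix()
        f=lambda q:np.r_[(fk(q,P)["tcp"]-p)*10,(fk(q,P)["R"]-R).ravel()]
        o=least_squares(f,q,bounds=(LO,HI),x_scale=50);q=o.x;k=fk(q,P)
        print(i,q.round(0),"err",round(o.cost,4),"W",k["W"].round(2),"E",k["E"].round(2),"tcp",p.round(2))
    return p,R,q
G=(.491,-.191)
E
python3 - <<'E'
from path import *
s=r.get_state();p,R,q=np.array(s["eef_pos"]),np.array(s["tcp_rot"]),np.array(s["joints"])
A=(np.array([.50,-.16,.30]),down(105));B=pose(G,15,-1,.20)
p,R,q=track(p,R,q,*A);p,R,q=track(p,R,q,*B)
C=pose(G,15,1,.20)
k=[0,0,0]
track(p,R,q,B[0],R@Ro.from_rotvec([0,0,178],degrees=True).as_matrix(),4)
E
```

```text
total shift [ 0.99  0.06 -0.88] turn [-36.  -84.7  36. ]
1 [  24.   38.  -23.   34. -106.  -77.] err 0.0 W [0.54 0.25 0.26] E [0.7  0.14 0.32] tcp [ 0.48 -0.2   0.26]
2 [  23.   35.  -19.   31. -104.  -77.] err 0.0 W [0.57 0.24 0.32] E [0.71 0.12 0.38] tcp [ 0.49 -0.19  0.26]
3 [  22.   31.  -15.   28. -103.  -78.] err 0.0 W [0.59 0.23 0.38] E [0.71 0.1  0.44] tcp [ 0.49 -0.19  0.27]
4 [  20.   27.  -12.   25. -101.  -78.] err 0.0 W [0.6  0.21 0.44] E [0.7  0.07 0.5 ] tcp [ 0.49 -0.18  0.27]
5 [ 18.  23. -10.  21. -98. -79.] err 0.0 W [0.6  0.19 0.5 ] E [0.69 0.03 0.56] tcp [ 0.49 -0.18  0.28]
6 [ 16.  19.  -8.  17. -95. -79.] err 0.0 W [0.59 0.17 0.55] E [ 0.66 -0.    0.6 ] tcp [ 0.49 -0.18  0.28]
7 [ 13.  15.  -7.  14. -92. -80.] err 0.0 W [0.57 0.13 0.6 ] E [ 0.63 -0.04  0.64] tcp [ 0.49 -0.17  0.29]
8 [ 10.  11.  -7.   9. -88. -80.] err 0.0 W [0.55 0.1  0.64] E [ 0.59 -0.08  0.67] tcp [ 0.5  -0.17  0.29]
9 [  7.   7.  -7.   5. -83. -80.] err 0.0 W [0.52 0.07 0.68] E [ 0.55 -0.12  0.69] tcp [ 0.5  -0.16  0.3 ]
10 [  4.   3.  -8.  -0. -78. -79.] err 0.0 W [0.49 0.03 0.7 ] E [ 0.5  
[... 979 characters left out ...]
. -35. -91. -79.  55.] err 0.0 W [ 0.18 -0.43  0.38] E [ 0.12 -0.29  0.27] tcp [ 0.5  -0.18  0.21]
10 [-71.  33. -36. -94. -89.  70.] err 0.0 W [ 0.16 -0.47  0.27] E [ 0.12 -0.29  0.2 ] tcp [ 0.51 -0.19  0.2 ]
total shift [0. 0. 0.] turn [  0.  -0. 178.]
1 [-71.  33. -36. -94. -89.  25.] err 0.0 W [ 0.16 -0.47  0.27] E [ 0.12 -0.29  0.2 ] tcp [ 0.51 -0.19  0.2 ]
2 [-71.  33. -36. -94. -89. -19.] err 0.0 W [ 0.16 -0.47  0.27] E [ 0.12 -0.29  0.2 ] tcp [ 0.51 -0.19  0.2 ]
3 [-71.  33. -36. -94. -89. -64.] err 0.0 W [ 0.16 -0.47  0.27] E [ 0.12 -0.29  0.2 ] tcp [ 0.51 -0.19  0.2 ]
4 [ -71.   33.  -36.  -94.  -89. -108.] err 0.0 W [ 0.16 -0.47  0.27] E [ 0.12 -0.29  0.2 ] tcp [ 0.51 -0.19  0.2 ]
```

```bash
python3 -m pendant '[[[0.1,0,-0.1],[-3.6,-8.5,3.6],0.3],[[0.2,0,-0.2],[-7.2,-16.9,7.2],0.3],[[0.3,0,-0.3],[-10.8,-25.4,10.8],0.3],[[0.4,0,-0.35],[-14.4,-33.9,14.4],0.3],[[0.5,0,-0.45],[-18,-42.4,18],0.3],[[0.6,0,-0.55],[-21.6,-50.8,21.6],0.3],[[0.7,0,-0.6],[-25.2,-59.3,25.2],0.3],[[0.8,0,-0.7],[-28.8,-67.8,28.8],0.3],[[0.9,0,-0.8],[-32.4,-76.2,32.4],0.3],[[1,0.06,-0.9],[-36,-84.7,36],0.3],[[1,0.06,-0.9],[-36,-84.7,36],0.3],[[1,0.06,-0.9],[-36,-84.7,36],0.3]]'
python3 - <<'E'
from path import *
s=r.get_state();p,R,q=np.array(s["eef_pos"]),np.array(s["tcp_rot"]),np.array(s["joints"]);print(q.round(1))
track(p,R,q,*pose(G,15,-1,.20),2)
E
```

```text
time_s: 8.7
eef_pos: [0.4995, -0.16, 0.3007]
tcp_rot: [[-0.966, -0.258, -0.001], [-0.258, 0.966, -0.0], [0.001, -0.0, -1.0]]
ft_force: [-0.3, -0.4, -1.9]
width: 0.475
finger_force: 34.9
[  3.7   3.3  -8.5   0.  -78.3 -78.7]
total shift [ 0.02 -0.55  2.01] turn [ -0.  -90.1  -0. ]
1 [-21. -10. -27. -40. -41. -30.] err 0.0 W [ 0.31 -0.12  0.65] E [ 0.23 -0.25  0.54] tcp [ 0.5  -0.17  0.25]
2 [-71.  33. -36. -94. -89.  70.] err 0.0 W [ 0.16 -0.47  0.27] E [ 0.12 -0.29  0.2 ] tcp [ 0.51 -0.19  0.2 ]
```

```bash
python3 -m pendant '[[[0,-0.05,0.2],[0,-9,0],0.3],[[0,-0.1,0.4],[0,-18,0],0.3],[[0,-0.15,0.6],[0,-26,0],0.3],[[0,-0.2,0.7],[0,-32,0],0.3],[[0,-0.2,0.8],[0,-37,0],0.3],[[0,-0.25,0.9],[0,-41,0],0.3],[[0,-0.3,1],[0,-45,0],0.3],[[0,-0.3,1.1],[0,-49,0],0.3],[[0,-0.3,1.2],[0,-53,0],0.3],[[0,-0.4,1.3],[0,-58,0],0.3],[[0,-0.4,1.4],[0,-63,0],0.3],[[0,-0.45,1.5],[0,-68,0],0.3],[[0,-0.45,1.6],[0,-73,0],0.3],[[0,-0.5,1.8],[0,-79,0],0.3],[[0,-0.5,1.9],[0,-85,0],0.3],[[0.02,-0.55,2],[0,-90.1,0],0.3],[[0.02,-0.55,2],[0,-90.1,0],0.3],[[0.02,-0.55,2],[0,-90.1,0],0.3],[[0.02,-0.55,2],[0,-90.1,0],0.3]]'
python3 - <<'E'
from path import *
s=r.get_state();print(s["joints"].round(1))
a=save("top","i.png");b=save("side","j.png")
cv2.imwrite("pics/ij.png",cv2.resize(np.hstack([a[90:350,200:512],b[90:350,200:512]])[:,:,::-1],(800,333)))
go(pose(G,15,-1,.13)[0],pose(G,15,-1,.1)[0]);turn(pose(G,15,-1,.1)[1])
E
```

```text
time_s: 11.08
eef_pos: [0.5065, -0.1863, 0.2026]
tcp_rot: [[0.003, -0.259, 0.966], [-0.005, 0.966, 0.259], [-1.0, -0.005, 0.001]]
ft_force: [0.2, 0.7, -1.6]
width: 0.473
finger_force: 34.9
[-70.7  33.  -36.2 -94.1 -88.5  69.6]
shift [ 1.457e+00  1.000e-03 -2.400e-02]
shift [ 2.057  0.004 -0.025]
turn [-0.   0.1  0.3]
```

View pics/ij.png

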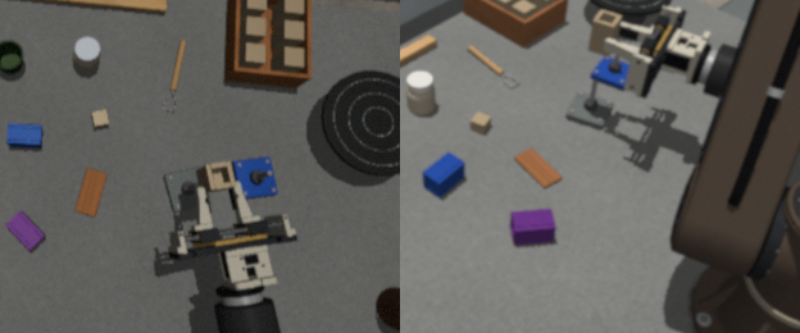

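```bash
python3 - <<'E'
from h import *
print(at("top",(372.4,227.4),.237).round(4),at("side",(361.5,102.5),.237).round(4))
E
python3 -m pendant '[[[0.4,0,-0.02],[0,0,0],0.3],[[0.9,0,-0.02],[0,0,0],0.3],[[1.3,0,-0.02],[0,0,0.3],0.3],[[1.5,0,-0.02],[0,0,0.3],0.3],[[1.5,0,-0.02],[0,0,0.3],0.3],[[1.5,0,-0.02],[0,0,0.3],0.3],[[1.5,0,-0.02],[0,0,0.3],0.3]]'
python3 - <<'E'
from h import *
s=r.get_state();print(s["eef_pos"],s["ft_force"],s["torque"],s["effort"])
a=save("top","i2.png");b=save("side","j2.png")
cv2.imwrite("pics/ij2.png",np.hstack([cv2.resize(a[190:270,330:430],(400,320),interpolation=2),cv2.resize(b[90:190,315:440],(400,320),interpolation=2)])[:,:,::-1])
E
```

```text
[ 0.4893 -0.1915  0.237 ] [ 0.4974 -0.1965  0.237 ]
time_s: 12.05
eef_pos: [0.5055, -0.1873, 0.1266]
tcp_rot: [[0.001, -0.257, 0.966], [0.004, 0.966, 0.257], [-1.0, 0.004, 0.002]]
ft_force: [-0.7, -0.7, -1.3]
width: 0.47
finger_force: 34.9
[ 0.50548383 -0.18728792  0.12659392] [-0.65334453 -0.65341959 -1.32335542] [-1.06597015  3.88818615 -0.0311497 ] [ 1.97785831e-02 -5.76827252e+01 -2.80636534e+00 -6.26968760e-01
 -3.93281847e+00  2.70025246e-02]
```

View pics/ij2.png

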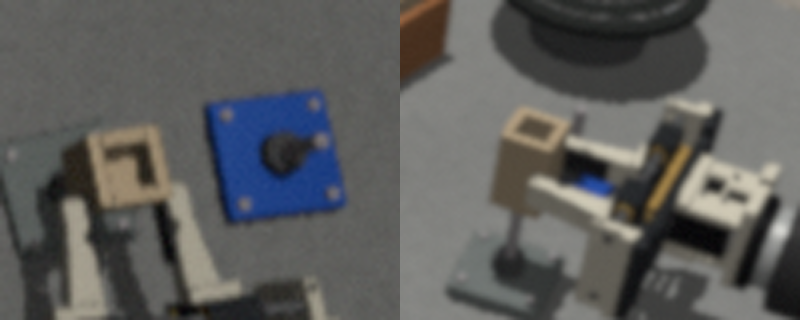

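```bash
python3 - <<'E'
from h import *
print(at("top",(362.5,231.75),.161).round(4), at("side",(315+136/3.2,90+124/3.2),.161).round(4))
E
python3 -m pendant '[[[0.05,0,0],[0,0,0],0.3],[[0.1,0,0],[0,0,0],0.3],[[0.15,0,0],[0,0,0],0.3],[[0.2,0,0],[0,0,0],0.3],[[0.2,0,0],[0,0,0],0.3],[[0.2,0,0],[0,0,0],0.3],[[0.2,0,0],[0,0,0],0.3]]'
python3 -m pendant '[[[0.05,0,0],[0,0,0],0.3],[[0.1,0,0],[0,0,0],0.3],[[0.15,0,0],[0,0,0],0.3],[[0.2,0,0],[0,0,0],0.3],[[0.2,0,0],[0,0,0],0.3],[[0.2,0,0],[0,0,0],0.3],[[0.2,0,0],[0,0,0],0.3]]'
```

```text
[ 0.4887 -0.1927  0.161 ] [ 0.4947 -0.1974  0.161 ]
time_s: 13.02
eef_pos: [0.5054, -0.1871, 0.1158]
tcp_rot: [[0.001, -0.257, 0.966], [0.006, 0.966, 0.257], [-1.0, 0.005, 0.002]]
ft_force: [-0.2, 0.9, -1.1]
width: 0.475
finger_force: 34.9
time_s: 13.9
eef_pos: [0.5055, -0.187, 0.1058]
tcp_rot: [[0.001, -0.258, 0.966], [0.006, 0.966, 0.258], [-1.0, 0.005, 0.002]]
ft_force: [-0.5, 0.4, -1.7]
width: 0.476
finger_force: 34.9
```

```bash
python3 -m pendant '[[[0.05,0,0],[0,0,0],0.3],[[0.1,0,0],[0,0,0],0.3],[[0.15,0,0],[0,0,0],0.3],[[0.2,0,0],[0,0,0],0.3],[[0.2,0,0],[0,0,0],0.3],[[0.2,0,0],[0,0,0],0.3],[[0.2,0,0],[0,0,0],0.3]]'
python3 -m pendant '[[[0.04,0,0],[0,0,0],0.3],[[0.08,0,0],[0,0,0],0.3],[[0.12,0,0],[0,0,0],0.3],[[0.16,0,0],[0,0,0],0.3],[[0.16,0,0],[0,0,0],0.3],[[0.16,0,0],[0,0,0],0.3],[[0.16,0,0],[0,0,0],0.3]]'
```

```text
time_s: 14.78
eef_pos: [0.5055, -0.187, 0.0958]
tcp_rot: [[0.001, -0.258, 0.966], [0.006, 0.966, 0.257], [-1.0, 0.005, 0.002]]
ft_force: [-0.4, 0.3, -1.4]
width: 0.476
finger_force: 34.9
time_s: 15.65
eef_pos: [0.5055, -0.187, 0.0879]
tcp_rot: [[0.001, -0.257, 0.966], [0.006, 0.966, 0.257], [-1.0, 0.005, 0.002]]
ft_force: [-0.6, -1.8, 1.0]
width: 0.476
finger_force: 34.9
```

```bash
cat > avg.py <<'E'
from h import *
F=[];Z=[]
for _ in range(12):
    r.grab_frame("side");s=r.get_state();F.append(s["ft_force"]);Z.append(s["eef_pos"][2])
F=np.array(F);print("F",F.mean(0).round(2),"sd",F.std(0).round(2),"z",np.mean(Z).round(5),s["time_s"])
E
python3 avg.py
python3 -m pendant '[[[0.04,0,0],[0,0,0],0.3],[[0.08,0,0],[0,0,0],0.3],[[0.12,0,0],[0,0,0],0.3],[[0.16,0,0],[0,0,0],0.3],[[0.16,0,0],[0,0,0],0.3],[[0.16,0,0],[0,0,0],0.3]]'
python3 avg.py
python3 -m pendant '[[[-0.1,0,0],[0,0,0],0.3],[[-0.2,0,0],[0,0,0],0.3],[[-0.3,0,0],[0,0,0],0.3],[[-0.4,0,0],[0,0,0],0.3],[[-0.4,0,0],[0,0,0],0.3],[[-0.4,0,0],[0,0,0],0.3]]'
python3 avg.py
```

```text
F [-0.4  -0.76  1.56] sd [0.47 0.36 0.45] z 0.0878 16.25
time_s: 17.0
eef_pos: [0.5055, -0.187, 0.0798]
tcp_rot: [[0.001, -0.257, 0.966], [0.006, 0.966, 0.257], [-1.0, 0.005, 0.002]]
ft_force: [0.0, -1.3, 4.0]
width: 0.471
finger_force: 34.9
F [-0.47 -1.36  3.62] sd [0.45 0.56 0.5 ] z 0.07981 17.6
time_s: 18.35
eef_pos: [0.5054, -0.187, 0.0996]
tcp_rot: [[0.0, -0.258, 0.966], [0.005, 0.966, 0.258], [-1.0, 0.005, 0.002]]
ft_force: [0.2, 0.3, -1.9]
width: 0.472
finger_force: 34.9
F [ 0.03 -0.15 -1.73] sd [0.45 0.58 0.36] z 0.09961 18.95
```

```bash
python3 -m pendant '[[[-0.2,0,0],[0,0,0],0.3],[[-0.4,0,0],[0,0,0],0.3],[[-0.66,0,0],[0,0,0],0.3],[[-0.66,0,0],[0,0,0],0.3],[[-0.66,0,0],[0,0,0],0.3],[[-0.66,0,-0.17],[0,0,0],0.3],[[-0.66,0,-0.34],[0,0,0],0.3],[[-0.66,0,-0.34],[0,0,0],0.3],[[-0.6,0,-0.34],[0,0,0],0.3],[[-0.55,0,-0.34],[0,0,0],0.3],[[-0.5,0,-0.34],[0,0,0],0.3],[[-0.45,0,-0.34],[0,0,0],0.3],[[-0.4,0,-0.34],[0,0,0],0.3],[[-0.35,0,-0.34],[0,0,0],0.3],[[-0.35,0,-0.34],[0,0,0],0.3],[[-0.35,0,-0.34],[0,0,0],0.3]]'
python3 avg.py
```

```text
time_s: 20.95
eef_pos: [0.489, -0.1915, 0.1174]
tcp_rot: [[0.001, -0.258, 0.966], [0.006, 0.966, 0.258], [-1.0, 0.005, 0.002]]
ft_force: [-1.0, -0.0, 1.1]
width: 0.476
finger_force: 34.9
F [-0.8   0.07  1.59] sd [0.43 0.34 0.42] z 0.11732 21.55
```

```bash
python3 -m pendant '[[[-0.15,0,0],[0,0,0],0.3],[[-0.3,0,0],[0,0,0],0.3],[[-0.3,0,0],[0,0,0],0.3],[[-0.3,0,0.17],[0,0,0],0.3],[[-0.3,0,0.34],[0,0,0],0.3],[[-0.3,0,0.34],[0,0,0],0.3],[[-0.15,0,0.34],[0,0,0],0.3],[[0,0,0.34],[0,0,0],0.3],[[0.15,0,0.34],[0,0,0],0.3],[[0.3,0,0.34],[0,0,0],0.3],[[0.4,0,0.34],[0,0,0],0.3],[[0.5,0,0.34],[0,0,0],0.3],[[0.6,0,0.34],[0,0,0],0.3],[[0.66,0,0.34],[0,0,0],0.3],[[0.71,0,0.34],[0,0,0],0.3],[[0.71,0,0.34],[0,0,0],0.3],[[0.71,0,0.34],[0,0,0],0.3]]'
python3 avg.py
python3 - <<'E'
from h import *
a=save("top","l.png");b=save("side","l2.png")
cv2.imwrite("pics/l3.png",np.hstack([cv2.resize(a[190:270,330:430],(400,320),interpolation=2),cv2.resize(b[90:190,315:440],(400,320),interpolation=2)])[:,:,::-1])
E
```

```text
time_s: 23.68
eef_pos: [0.5055, -0.187, 0.082]
tcp_rot: [[0.001, -0.257, 0.966], [0.006, 0.966, 0.257], [-1.0, 0.005, 0.002]]
ft_force: [-0.9, -1.0, 3.8]
width: 0.47
finger_force: 34.9
F [-1.01 -0.79  2.92] sd [0.72 0.38 0.44] z 0.08187 24.275
```

View pics/l3.png

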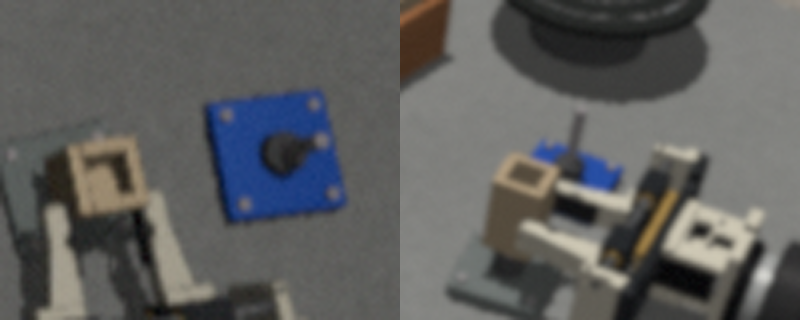

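The prop stands upright over the grey gauge in the right-hand crop. At this height its bottom is about 47 mm above the bench. The contact force of about 4.65 N puts the pin roughly 10.6 mm down, about halfway.

```bash
python3 -c "
from rig import r
print(r.finish_job())"
```

```text
the job is handed in; nothing more can be done
None
```

The job is handed in: the gripper holds the prop upright over the pin, shallow end (about 29.5 mm by feel) down and deeper socket (about 32.5 mm, inferred from the 62 mm total rather than felt) up, pressing the pin about 10.6 of its 22 mm.

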